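Seat the vial plate, click the selector to its channel and start

ROBOT

A 6-joint arm with a two-finger parallel gripper is mounted at the origin on the work surface. World frame = base frame: x ahead of the robot, y to its left, z up, the work surface at z = 0. Lengths are in m, angles in rad, forces in N, time in s.
With the tool pointing down it reaches from about 0.35 to 0.925 m from the base axis. Payload 6.4 kg.
Tool frame: the origin (TCP) lies midway between the tips of the shut fingers; the grasp point (between the pads) lies 19 mm behind it; z points along the fingers, y is the line along which they close (so a half turn about z gives the same grasp; the last joint's range is limited). The gripper opens to 85 mm and grips with 20 to 120 N. Pads are 22 mm wide; open, the fingers measure 114 mm over their backs; the gripper's body (76 mm by 85 mm) begins 54 mm behind the grasp point. The pads swing forward as they close: fully open they stand 13 mm farther back than shut.
Start: joints at [-1.314, 0.245, 1.558, -0, 1.339, -0.174], TCP at [0.271, -0.591, 0.231] pointing down, gripper open.
Joint ranges: [-3.13, 3.13], [-1.02, 2.26], [0.13, 2.54], [-0.95, 4.09], [0.21, 2.88], [-2.74, 2.74]. Speed limits (rad/s): [2.57, 2.57, 3.14, 3.14, 3.14, 3.14].

INTERFACE

Orientations are given as a rotation vector (axis times angle).
In Python, from bench import read_state, read_camera, camera_info, hand_in gives the robot as it stands.
- The arm moves only by the tool carry_out, never from a script. Its argument "commands" is a list of rows, each a list of 3 entries, a list of its own where there are three numbers: the finger opening in cm, from 0 to 8.54, then the shift along the world's x, y, z in cm, then the turn, a rotation vector about the world's x, y, z in degrees. In form: [[jaw, [dx, dy, dz], [rx, ry, rz]], ...]. A call has 1 to 10 rows; each row is the pose to reach, as a shift and turn from the pose commanded when the call began; what a row does not reach only later rows make up. A row lasts 1/10 s, in which the tool goes at most 50 mm and 8.59 degrees, less where a joint would pass 70% of its speed; a pose out of reach is approached as far as the arm can. A call with a gripper value outside its range is refused whole. The fingers move at their own pace and stop on an object; the grip force is fixed at half the most. Time passes only in rows, so rows that repeat a pose let the fingers close. It gives the time, the measured TCP pose, the force, the opening and the grip force at its end, in the units of the state.
- read_state(): the state, without advancing time (a new reading comes with each control period).
- read_camera(name): name is "scene" or "side" or "wrist"; returns the picture (480x640x3 uint8, blue, green, red); there is no depth.
- camera_info(name): a dict with "intrinsics" (3x3 intrinsics, pixels), "distortion" ([k1, k2, p1, p2, k3] as OpenCV has them; the pictures are not rectified), "R" (3x3) and "t" (3): a world point X has camera coordinates R X + t. Camera axes: x right, y down, z forward; pixel columns grow to the right and rows downward; lengths in m; the calibration is good to about 2 mm. A picture is of the moment at which its call begins: read the wrist's pose just before it. camera_info takes no time and is no camera call; for the wrist camera it gives the pose at the moment of the call.
- hand_in(): hands the job in; it is judged then, once.
The state is a dict: "t": time; "q": joint angles; "joint_vel": joint speeds; "effort": joint torques, N m; "tool_pos": TCP position; "ee_rot": TCP orientation; "force": force on the tool from outside, world axes, zero at the start; "wrist_torque": the same for the moment, N m; "opening": finger opening in m; "finger_force": force on a finger pad.
Only numpy, scipy, OpenCV 4.12 (cv2) and the standard library are available. Lean on these libraries where they do the work, as an engineer would, in place of code of your own. Each camera call takes 0.05 s, during which the arm holds its last target. There are 200 camera calls.

TASK

Get the sampler ready for a run: push the vial plate along its channel, away from the end with the push tab, until its holes drop over the four pins and it lies flat on the deck. Then set the unmarked selector lever: turn it anticlockwise (seen from above) all the way to its end stop, and from there four clicks clockwise. Finally press the start button fully down and let it come back up, leaving the other things on the bench where they are.

Things in the scene. Friction and masses are not known exactly. Their poses are not given: they have to be found in the camera images.
- deck: Fixed aluminium sampler deck, 260 x 116 mm (its x from -150 to +110 mm), upper face 20 mm above the bench. Origin on the bench below the plate's home; z up, x the slide direction, roughly away from the robot. Two guide rails along x (inner faces at y = +-46 mm, tops 20 mm above the deck face, x -140 to +100 mm) leave the plate 1 mm play each side.
- deck_home (a point): Point on the deck's upper face where plate_centre lies when the plate is home. Four fixed round-topped pins, 8 mm diameter, 8 mm high, stand on the deck at x = +-42, y = +-32 mm from here.
- plate_centre (a point): Centre of the underside of the plate. It starts between the rails on the pin tops, underside 8 mm above the deck face, 20 to 34 mm short of home (towards the deck's -x). Pushed along +x, with a few newtons, it falls 8 mm onto the deck by itself when its holes come over the pins, and the pins then stop it.
- plate_tab (a point): Centre of the outer (-x) face of the plate's push tab: an upright strip 60 mm wide (y), 6 mm thick, at the -x end of the plate, rising 34 mm above the plate's underside; this point is 17 mm above the underside and 80 mm from plate_centre. Push here along +x.
- module: Fixed grey selector module, a box 130 (x) x 220 (y) x 50 mm high. Origin at the centre of its underside on the bench; z up; x roughly away from the robot. The selector's axis stands at y = +45 mm, the start button at y = -78 mm.
- selector_axis (a point): Point on the selector's vertical turning axis, half-way up the lever (18 mm above the module's top). The round hub is 36 mm in diameter and 28 mm high.
- lever_tip (a point): Outer end of the selector's blank black lever, 62 mm from the axis, half-way up. The lever is a straight bar, 11 mm wide, 16 mm high, its underside 10 mm above the module's top. It has no marks.
- selector (a joint): Selector angle in rad, growing clockwise from above. 0 at the anticlockwise stop, lever along the module's -x; eight detents pi/6 apart, 0 to 7 pi/6, then a second stop. About 3 N near the lever's tip takes it over; past half-way it snaps to the next detent by itself and stays. Four clicks from the stop: 2.094 rad. Starts anywhere from 1.2 to 3.6.
- start_top (a point): Centre of the top face of the start button, 26 mm in diameter, on the module; it travels 6 mm straight down against a spring, 5 N at the bottom.
- start (a joint): How far the start button is down, in m: 0 up, 0.006 fully down.
- bottle_a: Bystander: clear bottle with blue cap, 70 mm diameter, 140 mm high; origin at its foot.
- bottle_b: Bystander: amber bottle, 56 mm diameter, 110 mm high; origin at its foot.
- beaker: Bystander: glass beaker, 64 mm diameter, 85 mm high; origin at its foot.
- spanner: Bystander: steel spanner, 130 mm long, lying between deck and module; origin at its middle.
- jar: Bystander: small jar, 32 mm diameter, 45 mm high, between deck and module; origin at its foot.
- mouse: Bystander: black computer mouse, 100 x 58 x 30 mm; origin under its centre.
- tips: Bystander: white open box with compartments, 90 x 120 x 50 mm; origin under its centre.
- plate: Loose vial plate, aluminium, 160 (x) x 90 (y) x 6 mm, about 0.45 kg, with ten small capped amber vials fixed on it (tops 40 mm above its underside, within y +-20 mm). Four 11 mm through holes at x = +-42, y = +-32 mm. Origin at the centre of its underside; axes run as the deck's.

How it is judged:
On the way, in this order (a step that is already met when the one before it is completed fails the run):
1. the plate has dropped over the pins and lies on the deck (z of plate_centre in the frame of deck below 0.0225 m and horizontal distance between plate_centre and deck_home below 0.004 m and angle between plate_centre's own z axis and vertical below 0.03 rad), for 0.2 s.
2. the selector is at its anticlockwise end stop (value of joint selector below 0.13 rad), for 0.1 s.
3. the selector rests four clicks from the stop (value of joint selector between 1.9644 and 2.2244 rad and velocity of joint selector between -0.3 and 0.3 rad/s), for 0.3 s.
4. the start button is pressed fully down (value of joint start above 0.0045 m).
At the end, for the whole second after the job is handed in: The plate lies flat on the deck over its pins (underside within 2.5 mm of the deck face, centre within 4 mm of home, level within 0.03 rad) and still; the selector rests in the fourth detent from its anticlockwise stop (within 0.13 rad of 2.094); the start button is up again (all of step 1 and value of joint selector between 1.9644 and 2.2244 rad and value of joint start below 0.002 m and linear speed of plate below 0.01 m/s and velocity of joint selector between -0.1 and 0.1 rad/s); the robot touches nothing.
It fails at once if one of the bystanders (bottles, beaker, spanner, jar, mouse, box) is pushed more than 30 mm away (distance of any of bottle_a, bottle_b, beaker, spanner, jar, mouse, tips from where it was at the start of the episode above 0.03 m).
It also fails if it takes over 72 s, if anything falls off the work surface, if the arm or the gripper's body presses on something with over 40 N, if the wrist force passes 120 N, or if a joint passes its speed limit or range.

## Working session

There is one attempt and no reset: what is moved stays moved. The work goes in short steps, Python scripts to look and compute and a tool call to move; the robot and the scene stay as the last step left them, time stands still between calls to the robot, and variables do not carry over. Pictures are saved under pics/ and viewed, at most 10 in all, crops included, and the job is handed in when it is done.

Besides the shell and the picture viewer there is one more tool, called after "Request:" by a JSON object that holds its "api" and its "payload", one argument or row to a line. carry_out: Moves the arm, as the interface text tells. Its arguments: {"type":"object","properties":{"commands":{"type":"array","items":{"type":"array"}}},"required":["commands"]}

```bash
ls; mkdir -p pics
cat > h.py <<'E'
import numpy as np, cv2
from bench import *
def ray(name,px,z,info=None):
    c=info or camera_info(name); K=np.array(c["intrinsics"],float); R=np.array(c["R"]); t=np.array(c["t"])
    p=cv2.undistortPoints(np.array(px,float).reshape(-1,1,2),K,np.array(c["distortion"],float)).reshape(-1,2)
    d=np.c_[p,np.ones(len(p))]@R; o=-R.T@t
    return o+d*((z-o[2])/d[:,2])[:,None]
def proj(name,X,info=None):
    c=info or camera_info(name)
    return cv2.projectPoints(np.array(X,float).reshape(-1,1,3),cv2.Rodrigues(np.array(c["R"]))[0],np.array(c["t"],float),np.array(c["intrinsics"],float),np.array(c["distortion"],float))[0].reshape(-1,2)
E
python3 - <<'E'
from h import *
for n in("scene","side"):
    cv2.imwrite(f"pics/{n}0.png",read_camera(n)); c=camera_info(n); print(n,-np.array(c["R"]).T@c["t"])
print(read_state())
E
```

```text
pics
scene [ 1.15015132 -0.91703548  1.22101876]
side [0.26227957 0.79285397 0.84521639]
{'t': 0.1, 'q': array([-1.31406831e+00,  2.45730494e-01,  1.55888350e+00, -3.98274957e-05,
        1.33870899e+00, -1.74075739e-01]), 'joint_vel': array([-0.00066276,  0.000104  , -0.0036678 ,  0.00115157,  0.00053064,
        0.00116352]), 'effort': array([-5.36721855e-04, -4.30680048e+01, -3.27126074e+01, -7.04768058e-05,
        2.88648276e-03, -9.30199406e-06]), 'tool_pos': array([ 0.27132256, -0.59011401,  0.23030394]), 'ee_rot': array([-3.06730183e+00, -6.71129049e-01,  1.73016441e-04]), 'force': array([ 0.58165139,  0.32131017, -0.29901537]), 'wrist_torque': array([-0.02811073,  0.01522698, -0.01980881]), 'finger_force': 0.0, 'opening': 0.08536895666707597}
```

View pics/scene0.png

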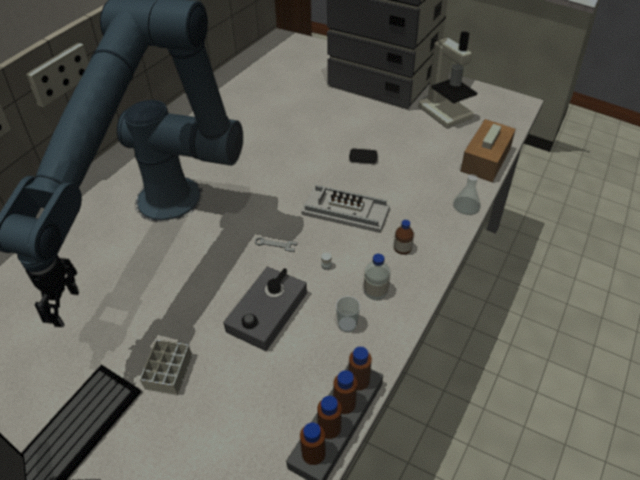

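View pics/side0.png

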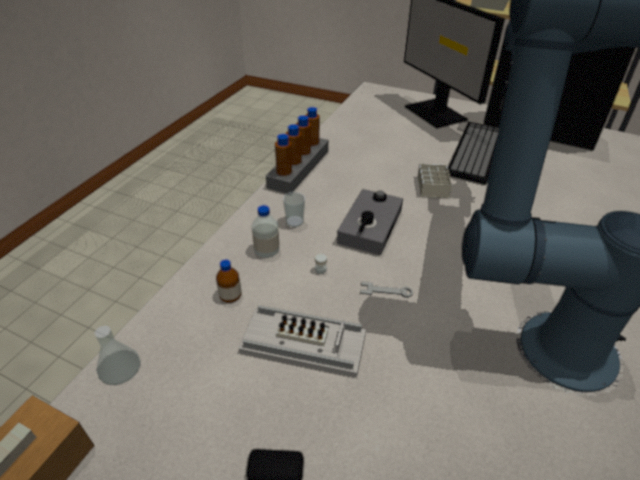

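The scene view shows the deck at about (345,207) and the module at about (266,307). In the side view the deck is at (303,340) and the module at (370,220). I'll zoom in on both.

Run:
```python
import cv2,numpy as np
a=cv2.imread("pics/scene0.png");b=cv2.imread("pics/side0.png")
f=lambda i,x,y,w=100,h=75:cv2.resize(i[y:y+h,x:x+w],(400,300),interpolation=cv2.INTER_CUBIC)
cv2.imwrite("pics/crop.png",np.vstack([np.hstack([f(a,297,170),f(a,216,262,120,90)]),np.hstack([f(b,235,302,140,105)[:300],f(b,325,180)])]))
from h import *
print(ray("scene",[[318,187],[389,203],[379,229],[303,210]],.03), ray("scene",[[268,268],[307,289],[267,347],[225,325],[276,288],[249,319]],.05))
print(ray("side",[[257,310],[365,326],[357,370],[241,350]],.03), ray("side",[[367,219],[380,195]],.07))
```

```text
[[0.42918043 0.25955801 0.03      ]
 [0.66543443 0.30305993 0.03      ]
 [0.6889029  0.18249878 0.03      ]
 [0.44385698 0.14167107 0.03      ]] [[ 0.49374834 -0.12580288  0.05      ]
 [ 0.62777759 -0.1363299   0.05      ]
 [ 0.63665404 -0.34384451  0.05      ]
 [ 0.50505964 -0.3426001   0.05      ]
 [ 0.55276269 -0.17473356  0.05      ]
 [ 0.5482279  -0.29583813  0.05      ]]
[[0.6764971  0.20634958 0.03      ]
 [0.43515815 0.14634487 0.03      ]
 [0.41050254 0.26077914 0.03      ]
 [0.65138821 0.31743383 0.03      ]] [[ 0.54839619 -0.17074094  0.07      ]
 [ 0.55265263 -0.29367465  0.07      ]]
```

View pics/crop.png

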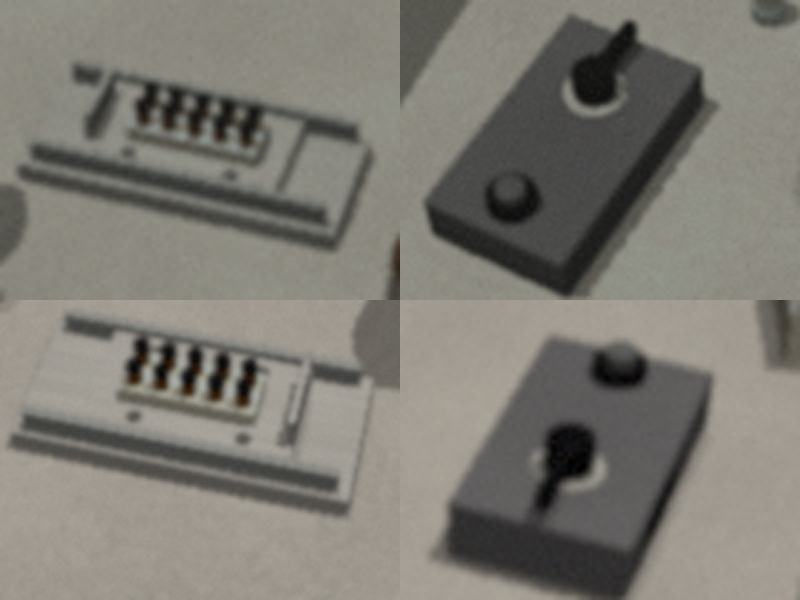

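The crops show the deck turned about +12°, with the plate short of home and the tab at its near end. The lever points roughly along module +y, and the button is at the -y end. I'll move up and take a wrist view of the module on the way.

Request:
{"api": "carry_out", "payload": {
  "commands": [
    [0, [2, 4, 4], [0, 0, -3]],
    [0, [5, 8, 8], [0, 0, -6]],
    [0, [8, 12, 11], [0, 0, -10]],
    [0, [11, 16, 14], [0, 0, -12]],
    [0, [14, 20, 16], [0, 0, -12]],
    [0, [16, 24, 17], [0, 0, -12]],
    [0, [19, 28, 17], [0, 0, -12]],
    [0, [21, 32, 17], [0, 0, -12]],
    [0, [21, 34, 17], [0, 0, -12]],
    [0, [21, 34, 17], [0, 0, -12]]
  ]
}}

```text
t: 1.1
tool_pos: [0.4831, -0.2458, 0.4019]
ee_rot: [-3.121, -0.358, -0.002]
force: [-0.0, -1.5, -0.1]
opening: 0.0001
finger_force: 0.0
```

Run:
```python
from h import *
import pickle
s=read_state();c=camera_info("wrist");i=read_camera("wrist");pickle.dump(c,open("w1.pkl","wb"))
cv2.imwrite("pics/w1.png",i);print(s["tool_pos"],s["ee_rot"],-np.array(c["R"]).T@c["t"],np.array(c["R"]),ray("wrist",[[0,0],[639,0],[639,479],[0,479]],0.05,c))
```

```text
[ 0.48305662 -0.24583362  0.40185081] [-3.12051592e+00 -3.58000633e-01 -2.03516817e-03] [ 0.55545094 -0.22953249  0.54513915] [[ 2.26168300e-01 -9.74088178e-01 -3.47004272e-04]
 [-9.32266849e-01 -2.16561265e-01  2.89792582e-01]
 [-2.82358676e-01 -6.52183952e-02 -9.57089410e-01]] [[ 0.62799865  0.19741747  0.05      ]
 [ 0.8071581  -0.5742471   0.05      ]
 [ 0.09268345 -0.95533843  0.05      ]
 [-0.18242847  0.2280662   0.05      ]]
```

View pics/w1.png

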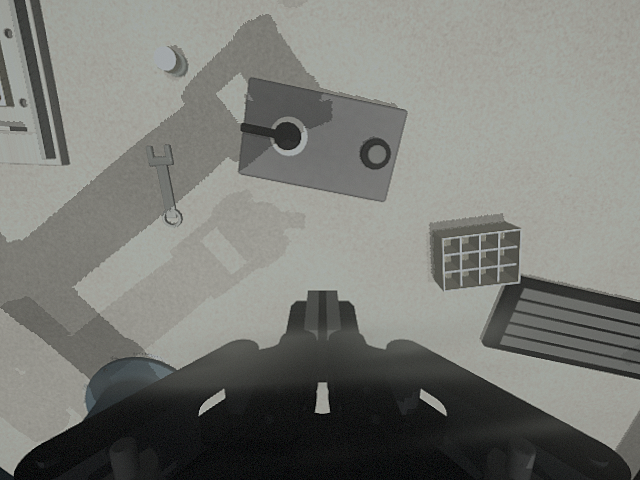

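The wrist view shows the module's top corners at (248,78), (407,110), (385,201) and (239,174). The hub is at (288,136), the lever tip at (241,127) and the button at (375,153). The deck's -y/-x corner is at (67,163).

Run:
```python
from h import *
import pickle
c=pickle.load(open("w1.pkl","rb"));i=cv2.imread("pics/w1.png")
q=ray("",[[248,78],[407,110],[385,201],[239,174]],.05,c);print(q, np.linalg.norm(q-np.roll(q,-1,0),axis=1),q.mean(0))
for a,b in((3,0),(2,1)): d=q[b]-q[a];print("yaw x",np.degrees(np.arctan2(d[1],d[0])))
for a,b in((1,0),(2,3)): d=q[b]-q[a];print("yaw y",np.degrees(np.arctan2(-d[0],d[1])))
r=ray("",[[288,136],[270,132]],.05,c);print("ring",r[0])
print("hubtop",ray("",[[288,134]],.078,c),"lever top tip",ray("",[[241,127]],.076,c),"btn", ray("",[[375,153]],.065,c))
print("deck corner",ray("",[[67,163]],.0,c), "top",ray("",[[56,163],[48,163]],.02,c))
```

```text
[[ 0.6128305  -0.11498555  0.05      ]
 [ 0.62279916 -0.33268725  0.05      ]
 [ 0.49613901 -0.33838697  0.05      ]
 [ 0.48612626 -0.1227112   0.05      ]] [0.21792981 0.12678833 0.21590807 0.12693956] [ 0.55447373 -0.22719274  0.05      ]
yaw x 3.4892246599902474
yaw x 2.5765788514533585
yaw y 2.6217690400431923
yaw y 2.658048729919431
ring [ 0.55314327 -0.18114213  0.05      ]
hubtop [[ 0.55572107 -0.1833873   0.078     ]] lever top tip [[ 0.55024645 -0.1214923   0.076     ]] btn [[ 0.55845729 -0.30323606  0.065     ]]
deck corner [[0.43458138 0.15147868 0.        ]] top [[0.43525276 0.15339212 0.02      ]
 [0.4325181  0.16493316 0.02      ]]
```

Request:
{"api": "carry_out", "payload": {
  "commands": [
    [0, [-1, 5, -2], [0, 0, 0]],
    [0, [-2, 10, -4], [0, 0, 0]],
    [0, [-3, 15, -5], [0, 0, 0]],
    [0, [-4, 20, -6], [0, 0, 0]],
    [0, [-4, 25, -7], [0, 0, 0]],
    [0, [-4, 30, -7], [0, 0, 0]],
    [0, [-4, 35, -7], [0, 0, 0]],
    [0, [-4, 40, -7], [0, 0, 0]],
    [0, [-4, 42, -7], [0, 0, 0]],
    [0, [-4, 42, -7], [0, 0, 0]]
  ]
}}

```text
t: 2.15
tool_pos: [0.4411, 0.1716, 0.3307]
ee_rot: [-3.121, -0.353, 0.002]
force: [-0.1, 0.6, 0.2]
opening: 0.0
finger_force: 0.0
```

Run:
```python
from h import *
import pickle
s=read_state();c=camera_info("wrist");i=read_camera("wrist");pickle.dump(c,open("w2.pkl","wb"))
cv2.imwrite("pics/w2.png",i);print(s["tool_pos"],s["ee_rot"])
```

```text
[0.44112264 0.1715555  0.33066752] [-3.12122939e+00 -3.53182468e-01  1.92060546e-03]
```

View pics/w2.png

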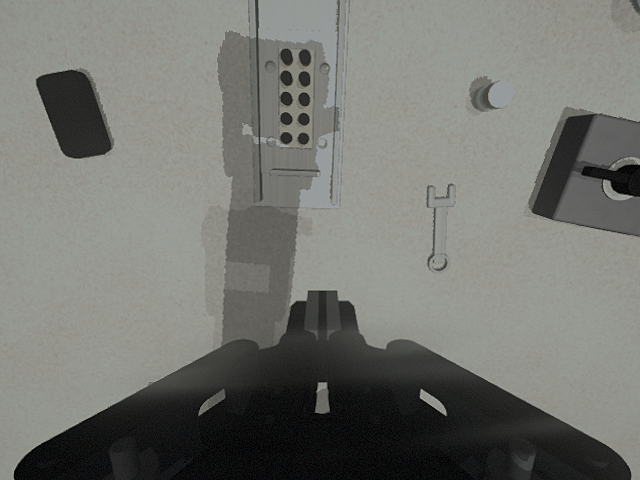

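The wrist view shows the tab top as a line from (272,171) to (319,171). The plate holes are at (270,67), (324,68), (271,142) and (321,143), and the deck's near edge runs from (252,206) to (340,208).

Run:
```python
from h import *
import pickle
c=pickle.load(open("w2.pkl","rb"))
h=ray("",[[270,67],[324,68],[271,142],[321,143]],.034,c);print(h,"plate c",h.mean(0))
for a,b in((2,0),(3,1)): d=h[b]-h[a];print(np.linalg.norm(d),np.degrees(np.arctan2(d[1],d[0])))
d=h[0]-h[1];print(np.linalg.norm(d),np.degrees(np.arctan2(-d[0],d[1])))
t=ray("",[[272,171],[319,171]],.062,c);print("tab",t,t.mean(0),np.linalg.norm(t[0]-t[1]))
e=ray("",[[252,206],[340,208]],.02,c);d=e[0]-e[1];print("deck edge",e,e.mean(0),np.linalg.norm(d),np.degrees(np.arctan2(-d[0],d[1])))
y=np.radians(13);print("home?",e.mean(0)[:2]+.15*np.array([np.cos(y),np.sin(y)]))
```

```text
[[0.58138679 0.26581736 0.034     ]
 [0.59451106 0.20400287 0.034     ]
 [0.49921033 0.24973289 0.034     ]
 [0.51197436 0.18879436 0.034     ]] plate c [0.54677063 0.22708687 0.034     ]
0.08373578101355575 11.074546456867552
0.08392619900195666 10.440415437530213
0.06319239037101086 11.986874897857728
tab [[0.46782438 0.23869232 0.062     ]
 [0.48038167 0.18394785 0.062     ]] [0.47410302 0.21132008 0.062     ] 0.05616620848221553
deck edge [[0.41123349 0.26194611 0.02      ]
 [0.43525697 0.14484611 0.02      ]] [0.42324523 0.20339611 0.02      ] 0.1195388485322156 11.593568000367998
home? [0.56940074 0.23713877]
```

Deck yaw is about 11.3°, the hole spacing checks out at 83.8 and 63.2 mm, and the plate is about 23 mm short of home. The tab face is at about (0.468,0.211). Next I'll descend behind the tab.

Request:
{"api": "carry_out", "payload": {
  "commands": [
    [0, [-0.2, 1, -4.8], [0, 0, -0.8]],
    [0, [-0.4, 2, -9.5], [0, 0, -1.6]],
    [0, [-0.6, 3, -14], [0, 0, -1.6]],
    [0, [-0.6, 3.5, -18.5], [0, 0, -1.6]],
    [0, [-0.6, 3.5, -22.5], [0, 0, -1.6]],
    [0, [-0.6, 3.5, -26], [0, 0, -1.6]],
    [0, [-0.6, 3.5, -28], [0, 0, -1.6]],
    [0, [-0.6, 3.5, -29.4], [0, 0, -1.6]],
    [0, [-0.6, 3.5, -29.4], [0, 0, -1.6]],
    [0, [-0.6, 3.5, -29.4], [0, 0, -1.6]]
  ]
}}

```text
t: 3.2
tool_pos: [0.436, 0.2032, 0.0375]
ee_rot: [3.127, 0.3, -0.0]
force: [-0.6, 0.7, -0.2]
opening: 0.0002
finger_force: 0.0
```

Request:
{"api": "carry_out", "payload": {
  "commands": [
    [0, [0.5, 0.1, 0], [0, 0, 0]],
    [0, [0.98, 0.2, 0], [0, 0, 0]],
    [0, [1.37, 0.27, 0], [0, 0, 0]],
    [0, [1.76, 0.35, 0], [0, 0, 0]],
    [0, [2.1, 0.42, 0], [0, 0, 0]],
    [0, [2.4, 0.48, 0], [0, 0, 0]],
    [0, [2.7, 0.54, 0], [0, 0, 0]],
    [0, [2.94, 0.59, 0], [0, 0, 0]]
  ]
}}

```text
t: 4.0
tool_pos: [0.4623, 0.21, 0.0365]
ee_rot: [3.126, 0.304, -0.012]
force: [-10.2, -2.5, 7.2]
opening: -0.0001
finger_force: 5.0
```

Request:
{"api": "carry_out", "payload": {
  "commands": [
    [0, [0.2, 0.04, 0], [0, 0, 0]],
    [0, [0.4, 0.08, 0], [0, 0, 0]],
    [0, [0.6, 0.12, 0], [0, 0, 0]],
    [0, [0.8, 0.16, 0], [0, 0, 0]],
    [0, [1.0, 0.2, 0], [0, 0, 0]],
    [0, [1.2, 0.24, 0], [0, 0, 0]]
  ]
}}

```text
t: 4.6
tool_pos: [0.4755, 0.2126, 0.0366]
ee_rot: [3.127, 0.304, -0.005]
force: [-0.7, -0.4, -0.4]
opening: -0.0002
finger_force: 0.4
```

Request:
{"api": "carry_out", "payload": {
  "commands": [
    [0, [0.15, 0.03, 0], [0, 0, 0]],
    [0, [0.3, 0.06, 0], [0, 0, 0]],
    [0, [0.4, 0.08, 0], [0, 0, 0]]
  ]
}}

```text
t: 4.9
tool_pos: [0.4799, 0.2133, 0.0372]
ee_rot: [3.126, 0.304, -0.005]
force: [-7.7, -1.4, 5.9]
opening: 0.0001
finger_force: 3.7
```

Request:
{"api": "carry_out", "payload": {
  "commands": [
    [0, [0.15, 0.03, 0], [0, 0, 0]],
    [0, [0.3, 0.06, 0], [0, 0, 0]],
    [0, [0.3, 0.06, 0], [0, 0, 0]]
  ]
}}

```text
t: 5.2
tool_pos: [0.4818, 0.2138, 0.0369]
ee_rot: [3.126, 0.304, -0.009]
force: [-10.1, -1.2, 7.6]
opening: -0.0001
finger_force: 4.6
```

Run:
```python
from h import *
a=read_camera("side");b=read_camera("wrist")
cv2.imwrite("pics/c2.png",np.hstack([cv2.resize(a[300:375,235:375],(400,300)),cv2.resize(b[0:300,120:520],(400,300))]));cv2.imwrite("pics/w3.png",b);cv2.imwrite("pics/s3.png",a)
```

```text
(no output)
```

View pics/c2.png

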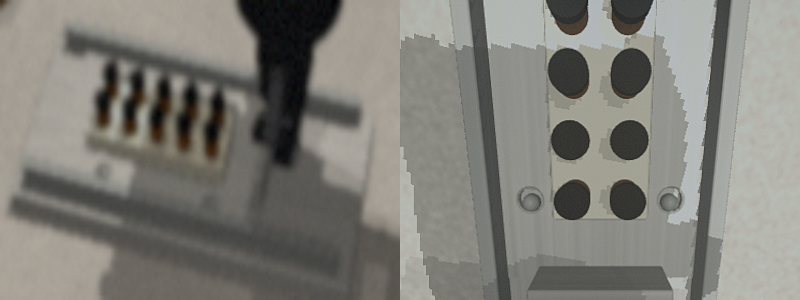

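The crop shows the pin heads standing in the near holes, and the force fell to about 0 and then rose again, so the plate has dropped and is resting against the pins. I'll back off and check that it lies flat.

Request:
{"api": "carry_out", "payload": {
  "commands": [
    [0, [-1, -0.2, 0], [0, 0, 0]],
    [0, [-2.5, -0.5, 0], [0, 0, 0]],
    [0, [-4, -0.8, 0], [0, 0, 0]],
    [0, [-4.2, -0.8, 3], [0, 0, 0]],
    [0, [-4.2, -0.8, 7], [0, 0, 0]],
    [0, [-4.2, -1, 11], [0, 0, 0]],
    [0, [-4.2, -1, 15], [0, 0, 0]],
    [0, [-4.2, -1, 17], [0, 0, 0]],
    [0, [-4.2, -1, 17], [0, 0, 0]],
    [0, [-4.2, -1, 17], [0, 0, 0]]
  ]
}}

```text
t: 6.3
tool_pos: [0.4417, 0.204, 0.207]
ee_rot: [-3.127, -0.303, -0.001]
force: [-0.9, -0.5, -0.1]
opening: -0.0003
finger_force: 0.0
```

Run:
```python
from h import *
import pickle
c=camera_info("wrist");b=read_camera("wrist");pickle.dump(c,open("w4.pkl","wb"))
cv2.imwrite("pics/w4.png",b);cv2.imwrite("pics/w4c.png",cv2.resize(b[0:240,170:490],(800,600)));print(read_state()["tool_pos"])
```

```text
[0.44107711 0.20390936 0.20591608]
```

View pics/w4c.png

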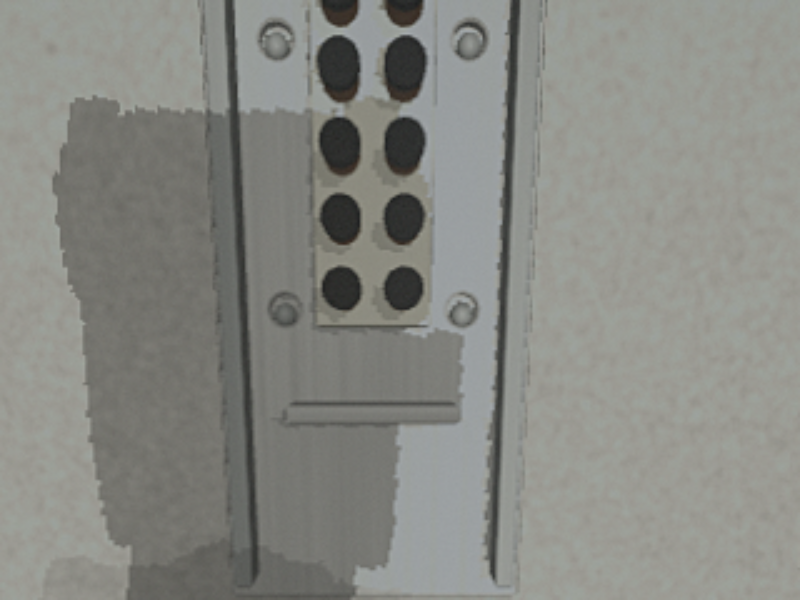

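All four pins show through their holes with the heads above the plate, at crop (277,40), (470,40), (286,308) and (463,308). The tab top is straight, so the plate is home. Next, the selector.

Request:
{"api": "carry_out", "payload": {
  "commands": [
    [4, [1, -3, 1], [0, 0, 8]],
    [4, [2, -7, 1], [0, 0, 16]],
    [4, [3.5, -11, 1], [0, 0, 24]],
    [4, [5, -15, 1], [0, 0, 32]],
    [4, [6.5, -19, 1], [0, 0, 40]],
    [4, [8, -23, 1], [0, 0, 48]],
    [4, [9.5, -27, 0], [0, 0, 56]],
    [4, [11, -31, -2], [0, 0, 64]],
    [4, [11, -34.2, -4], [0, 0, 72]],
    [4, [11, -34.2, -5], [0, 0, 80]]
  ]
}}

```text
t: 7.35
tool_pos: [0.55, -0.1407, 0.1528]
ee_rot: [-2.195, -2.24, 0.004]
force: [-0.4, 0.4, 0.6]
opening: 0.0399
finger_force: 0.0
```

Request:
{"api": "carry_out", "payload": {
  "commands": [
    [4, [0, 0, 0], [0, 0, 1.5]],
    [4, [0, 0, 0], [0, 0, 1.5]],
    [4, [0, 0, 0], [0, 0, 1.5]]
  ]
}}

```text
t: 7.65
tool_pos: [0.552, -0.1373, 0.1575]
ee_rot: [2.172, 2.27, 0.0]
force: [-0.0, 1.0, 0.6]
opening: 0.04
finger_force: 0.0
```

Run:
```python
from h import *
import pickle
s=read_state();c=camera_info("wrist");b=read_camera("wrist");pickle.dump(c,open("w5.pkl","wb"))
cv2.imwrite("pics/w5.png",b);print(s["tool_pos"],s["ee_rot"],s["q"],s["opening"])
print(proj("",[[.554,-.182,.078],[.552,-.121,.076],[.558,-.304,.065]],c))
```

```text
[ 0.55198643 -0.13730397  0.15749147] [2.17154801e+00 2.26974328e+00 2.40430323e-04] [-4.43086636e-01  1.35448478e-01  1.82591370e+00  3.52883518e-05
  1.17984253e+00 -4.87312117e-01] 0.03999593442091853
[[321.72915241 311.03347117]
 [322.6949448  229.6572424 ]
 [320.21766283 429.91380558]]
```

View pics/w5.png

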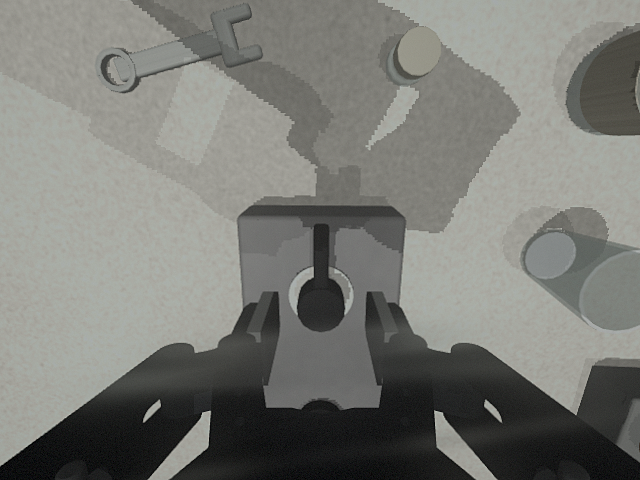

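The wrist view shows the lever at column 321 from (321,226) to the hub at (321,308), centred between the open fingers. My projected points agree with it. I'll go down astride the lever.

Request:
{"api": "carry_out", "payload": {
  "commands": [
    [4, [0, 0, -3], [0, 0, 0]],
    [4, [0, 0, -6], [0, 0, 0]],
    [4, [0, 0, -8.5], [0, 0, 0]],
    [4, [0, 0, -10], [0, 0, 0]],
    [4, [0, 0, -10], [0, 0, 0]],
    [2, [0, 0, -10], [0, 0, 0]],
    [2, [0, 0, -10], [0, 0, 0]],
    [2, [0, 0, -10], [0, 0, 0]],
    [2, [0, 0, -10], [0, 0, 0]]
  ]
}}

```text
t: 8.6
tool_pos: [0.5525, -0.1382, 0.0583]
ee_rot: [2.17, 2.27, 0.001]
force: [-0.7, -0.3, 0.8]
opening: 0.0199
finger_force: 0.0
```

Request:
{"api": "carry_out", "payload": {
  "commands": [
    [2, [-0.61, -0.07, 0], [0, 0, 8]],
    [2, [-1.2, -0.22, 0], [0, 0, 16]],
    [2, [-1.77, -0.46, 0], [0, 0, 24]],
    [2, [-2.3, -0.77, 0], [0, 0, 32]],
    [2, [-2.78, -1.16, 0], [0, 0, 40]],
    [2, [-3.2, -1.6, 0], [0, 0, 48]],
    [2, [-3.2, -1.6, 0], [0, 0, 48]]
  ]
}}

```text
t: 9.3
tool_pos: [0.5198, -0.1543, 0.0577]
ee_rot: [1.061, 2.957, -0.0]
force: [-0.6, -0.7, 0.0]
opening: 0.0198
finger_force: 0.0
```

Request:
{"api": "carry_out", "payload": {
  "commands": [
    [2, [-0.36, -0.5, 0], [0, 0, 8]],
    [2, [-0.64, -1.05, 0], [0, 0, 16]],
    [2, [-0.84, -1.63, 0], [0, 0, 24]],
    [2, [-0.96, -2.23, 0], [0, 0, 32]],
    [2, [-1.0, -2.84, 0], [0, 0, 40]],
    [2, [-0.98, -3.2, 0], [0, 0, 45]],
    [2, [-0.96, -3.38, 0], [0, 0, 47]],
    [2, [-0.96, -3.38, 0], [0, 0, 47]],
    [2, [-0.96, -3.38, 0], [0, 0, 47]]
  ]
}}

```text
t: 10.2
tool_pos: [0.5105, -0.1872, 0.0575]
ee_rot: [-0.204, 3.135, 0.001]
force: [0.6, 3.8, 2.7]
opening: 0.0199
finger_force: 1.8
```

The lever is pressed against the stop: 3.8 N reaction with the tool yaw at 187.5°. Next, clockwise to the fourth click, 120° from the stop at lever yaw 62.6°.

Request:
{"api": "carry_out", "payload": {
  "commands": [
    [2, [-0.04, 0.61, 0], [0, 0, -8]],
    [2, [0.01, 1.22, 0], [0, 0, -16]],
    [2, [0.14, 1.82, 0], [0, 0, -24]],
    [2, [0.35, 2.4, 0], [0, 0, -32]],
    [2, [0.64, 2.94, 0], [0, 0, -40]],
    [2, [1.01, 3.43, 0], [0, 0, -48]],
    [2, [1.44, 3.87, 0], [0, 0, -56]],
    [2, [1.93, 4.24, 0], [0, 0, -64]],
    [2, [2.46, 4.55, 0], [0, 0, -72]],
    [2, [3.03, 4.77, 0], [0, 0, -80]]
  ]
}}

```text
t: 11.2
tool_pos: [0.5404, -0.1405, 0.0574]
ee_rot: [1.864, 2.528, -0.003]
force: [-1.0, -2.1, 1.1]
opening: 0.0196
finger_force: 0.9
```

Request:
{"api": "carry_out", "payload": {
  "commands": [
    [2, [0.6, 0.15, 0], [0, 0, -8]],
    [2, [1.21, 0.21, 0], [0, 0, -16]],
    [2, [1.82, 0.18, 0], [0, 0, -24]],
    [2, [2.42, 0.07, 0], [0, 0, -32]],
    [2, [3.01, -0.12, 0], [0, 0, -40]],
    [2, [3.35, -0.28, 0], [0, 0, -45]],
    [2, [3.35, -0.28, 0], [0, 0, -45]],
    [4, [3.35, -0.28, 0], [0, 0, -45]],
    [4, [3.35, -0.28, 0], [0, 0, -45]],
    [4, [3.35, -0.28, 0], [0, 0, -45]]
  ]
}}

```text
t: 12.2
tool_pos: [0.5739, -0.1428, 0.0573]
ee_rot: [2.684, 1.632, -0.0]
force: [0.3, -0.4, 0.1]
opening: 0.0398
finger_force: 0.0
```

Request:
{"api": "carry_out", "payload": {
  "commands": [
    [4, [0, 0, 2], [0, 0, 0]],
    [4, [0, 0, 5], [0, 0, 0]],
    [4, [0, 0, 8], [0, 0, 0]],
    [4, [0, 0, 10], [0, 0, 0]],
    [4, [0, 0, 10], [0, 0, 0]],
    [4, [0, 0, 10], [0, 0, 0]]
  ]
}}

```text
t: 12.8
tool_pos: [0.5738, -0.1427, 0.1568]
ee_rot: [-2.684, -1.632, 0.0]
force: [0.2, 0.6, -0.8]
opening: 0.04
finger_force: 0.0
```

Run:
```python
from h import *
c=camera_info("wrist");b=read_camera("wrist")
cv2.imwrite("pics/w6.png",b);print(read_state()["tool_pos"])
a=np.radians(62.6);print(proj("",[[.554,-.182,.078],[.554+.062*np.cos(a),-.182+.062*np.sin(a),.076]],c))
```

```text
[ 0.57318432 -0.14246825  0.15579857]
[[322.21810604 310.78577705]
 [322.19244207 227.7282015 ]]
```

View pics/w6.png

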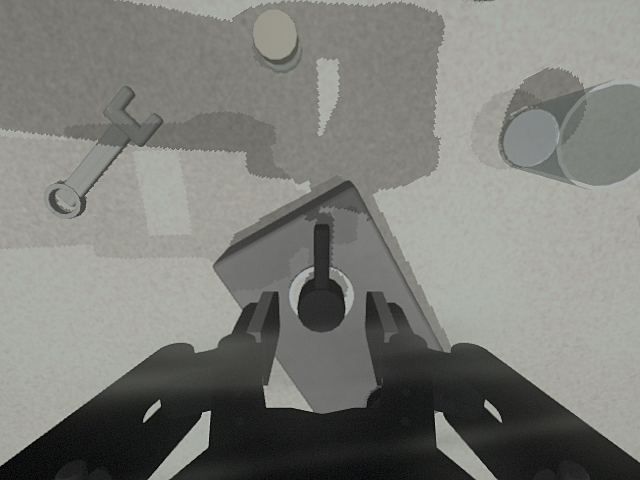

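The lever lies exactly on the predicted line from (322,228) to (322,311), so it rests in detent four. Next, the start button.

Request:
{"api": "carry_out", "payload": {
  "commands": [
    [0, [-0.4, -4, 0], [0, 0, 0]],
    [0, [-0.8, -8, 0], [0, 0, 0]],
    [0, [-1.2, -12, 0], [0, 0, 0]],
    [0, [-1.66, -16.1, -1], [0, 0, 0]],
    [0, [-1.66, -16.1, -4], [0, 0, 0]],
    [0, [-1.66, -16.1, -6], [0, 0, 0]],
    [0, [-1.66, -16.1, -7], [0, 0, 0]],
    [0, [-1.66, -16.1, -7.5], [0, 0, 0]],
    [0, [-1.66, -16.1, -7.5], [0, 0, 0]],
    [0, [-1.66, -16.1, -7.5], [0, 0, 0]]
  ]
}}

```text
t: 13.85
tool_pos: [0.5581, -0.3039, 0.0832]
ee_rot: [2.683, 1.632, 0.001]
force: [0.4, -0.1, -0.3]
opening: -0.0003
finger_force: 0.0
```

Request:
{"api": "carry_out", "payload": {
  "commands": [
    [0, [0, 0, -0.3], [0, 0, 0]],
    [0, [0, 0, -0.6], [0, 0, 0]],
    [0, [0, 0, -0.9], [0, 0, 0]],
    [0, [0, 0, -1.1], [0, 0, 0]],
    [0, [0, 0, -1.1], [0, 0, 0]]
  ]
}}

```text
t: 14.35
tool_pos: [0.5575, -0.3038, 0.0712]
ee_rot: [-2.684, -1.632, 0.0]
force: [-1.3, 0.7, 2.1]
opening: -0.0002
finger_force: 0.9
```

Contact begins at about z = 0.071, so I'll press on in small steps.

Request:
{"api": "carry_out", "payload": {
  "commands": [
    [0, [0, 0, -0.2], [0, 0, 0]],
    [0, [0, 0, -0.4], [0, 0, 0]],
    [0, [0, 0, -0.6], [0, 0, 0]],
    [0, [0, 0, -0.7], [0, 0, 0]],
    [0, [0, 0, -0.7], [0, 0, 0]]
  ]
}}

```text
t: 14.85
tool_pos: [0.5577, -0.3039, 0.0659]
ee_rot: [-2.684, -1.632, 0.0]
force: [-4.9, 3.0, 12.7]
opening: 0.0001
finger_force: 6.0
```

Request:
{"api": "carry_out", "payload": {
  "commands": [
    [0, [0, 0, -0.15], [0, 0, 0]],
    [0, [0, 0, -0.15], [0, 0, 0]],
    [0, [0, 0, -0.15], [0, 0, 0]]
  ]
}}

```text
t: 15.15
tool_pos: [0.5578, -0.304, 0.0658]
ee_rot: [-2.684, -1.632, 0.001]
force: [-8.8, 5.4, 18.9]
opening: -0.0002
finger_force: 9.6
```

The button is bottomed: 1.5 mm more command moved the tool only 0.1 mm, and the force rose to 19 N. Releasing and retreating.

Request:
{"api": "carry_out", "payload": {
  "commands": [
    [0, [0, 0, 0.5], [0, 0, 0]],
    [0, [0, 0, 1], [0, 0, 0]],
    [0, [0, 0, 2], [0, 0, 0]],
    [0, [0, 0, 5], [0, 0, 0]],
    [0, [0, 0, 9], [0, 0, 0]],
    [0, [0, 0, 13], [0, 0, 0]],
    [0, [0, 0, 15], [0, 0, 0]],
    [0, [0, 0, 15], [0, 0, 0]],
    [0, [0, 0, 15], [0, 0, 0]]
  ]
}}

```text
t: 16.05
tool_pos: [0.5572, -0.3037, 0.2123]
ee_rot: [-2.684, -1.631, 0.0]
force: [-0.3, -0.3, -0.2]
opening: -0.0002
finger_force: 0.0
```

Run:
```python
from h import *
s=read_state();print(s["tool_pos"],s["force"])
a=read_camera("side");b=read_camera("scene")
f=lambda i,x,y,w,h:cv2.resize(i[y:y+h,x:x+w],(400,300))
cv2.imwrite("pics/fin.png",np.hstack([f(a,220,170,200,150),f(a,235,300,140,105)]))
```

```text
[ 0.55723484 -0.30370219  0.21232976] [-0.27141083 -0.29665405 -0.20684796]
```

View pics/fin.png

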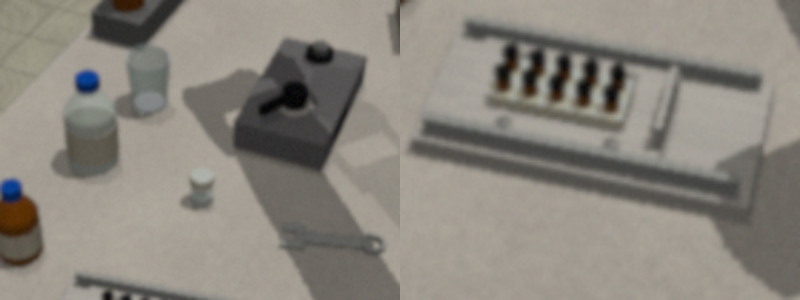

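The final view shows the plate home, the lever in its fourth click at crop (270,102), the button up at (320,50), and the bystanders in place.

```bash
python3 -c "
from bench import *
print(hand_in())"
```

```text
the job is handed in; nothing more can be done
None
```

I handed the job in at about 16 s of the 72 s allowed: the plate is down over its four pins, the selector is four clicks from its anticlockwise stop, and the start button was pressed fully and released. The hand-in call returned no verdict.

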